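Seat the lens collar on the camera mount and hold it home

TASK

On the hobby table a camera lies on its back with a black knurled lens collar resting on its mount: press the red lock lever beside it down until it clicks over and stays down by itself. Then grip the collar and turn it until its hidden keyways drop over the mount's pins, push it fully home against its spring, and finish while still gripping it and holding it pushed home, with the hand touching only the collar. Leave the disk drive, the orange lens cap and the blue diskette where they are.

Things in the scene. Friction and masses are not known exactly. Their poses are not given: they have to be found in the camera images.
- camera: Black camera, aluminium face, fixed on its back; 104 (x) x 140 (y) mm plus a hand grip on +y (to y = 100) and a viewfinder hump on +x (to x = 77, 44 high). Origin: at table height on the upright axis of the lens mount, z up. Its face is 58 mm above the origin. The lock lever stands over its -y axis.
- mount (a point): On the mount axis, 60 mm above the camera's origin: where the collar's underside centre is when fully home (solid stop). The mount is a 30 mm brass spigot with three round pins, hidden under the collar, 120 degrees apart; where they point is not told.
- collar: Loose black knurled lens collar, 0.16 kg, glass on top. Origin: centre of its underside, z up. Lower 8 mm: flange 68 mm across; above it the knurled grip, 54 mm across, to 40 mm above the origin. Starts resting on the pins, 9 mm above home, locked by the lever's pawl in a flange notch. Three hidden keyways inside, 12 mm wide, for the 5 mm pins.
- collar_grip (a point): On the collar's axis, 32 mm above its underside, a good height to grip. Lever down, the collar turns freely; its keyways meet the pins somewhere between 22 and 74 degrees clockwise (seen from above) from its start, within about 8 degrees either way. It must be lowered or pushed lightly to drop over them: 4 mm freely, then 5 mm more against the spring.
- spring_ring (a joint): Steel spring ring round the mount under the collar: 0 m = up, 0.005 m = pressed by the collar when fully home. Takes 3 N to start and 9 N fully pressed; when the collar is let go the ring lifts it 5 mm again.
- lever (a joint): Red-tipped lock lever, hinge angle in rad: 0 = up (pawl in the collar's notch), 0.5 = fully down against its stop (pawl clear). Sprung with a detent: it springs back up if let go before about 0.3, and clicks down and stays there beyond. Takes about 6 N at the pad.
- lever_pad (a point): Middle of the upper face of the lever's red pad (28 mm long away from the collar, 20 mm wide). Up: 95 mm from the mount axis along the camera's -y, 91 mm above the camera's origin, sloping upward away from the collar. Down: 106 mm from the axis, 63 to 64 mm above the camera's origin, level.
- drive: Bystander: aluminium hard disk drive, 147 x 102 x 24 mm, origin at the centre of its underside. Leave alone.
- lens_cap: Bystander: round orange lens cap, 62 mm across, 9 mm high, origin at the centre of its underside. Leave alone.
- diskette: Bystander: blue diskette, 94 x 90 x 4 mm, origin at the centre of its underside. Leave alone.
Not all that is in view belongs to the job. There is more than one size of the camera; the one meant has the size given above.

How it is judged:
On the way, in this order (a step that is already met when the one before it is completed fails the run):
1. the lock lever is down and stays down with the robot off it, the collar still up on the pins (value of joint lever above 0.42 rad and contact force between the fingers and camera below 0.3 N and z of collar in the frame of camera above 0.067 m), for 0.2 s.
2. the collar has been turned and has dropped over the pins (z of collar in the frame of camera below 0.0662 m), for 0.1 s.
At the end, for the whole second after the job is handed in: The collar is fully home on the mount (its underside within 2 mm of the stop height, level within 0.08 rad, on the axis within 4 mm), at rest, the fingers still bearing on it with more than 2 N, the lever still down (over 0.42 rad), and the robot touches neither the camera nor the lever (z of collar in the frame of camera between 0.057 and 0.062 m and horizontal distance between collar and camera below 0.004 m and angle between collar's own z axis and vertical below 0.08 rad and contact force between the fingers and collar above 2 N and value of joint lever above 0.42 rad and contact force between each of the arm, the fingers and camera below 0.5 N and linear speed of collar below 0.02 m/s); the arm keeps its last pose, push and grip.
It fails at once if the disk drive was pushed more than 20 mm from its place (distance of drive from where it was at the start of the episode above 0.02 m).
It fails at once if the lens cap was pushed more than 20 mm from its place (distance of lens_cap from where it was at the start of the episode above 0.02 m).
It fails at once if the diskette was pushed more than 20 mm from its place (distance of diskette from where it was at the start of the episode above 0.02 m).
It also fails if it takes over 54 s, if anything falls off the work surface, if the arm or the gripper's body presses on something with over 40 N, if the wrist force passes 120 N, or if a joint passes its speed limit or range.

ROBOT

A 6-joint arm with a two-finger parallel gripper is mounted at the origin on the work surface. World frame = base frame: x ahead of the robot, y to its left, z up, the work surface at z = 0. Lengths are in m, angles in rad, forces in N, time in s.
With the tool pointing down it reaches from about 0.275 to 0.75 m from the base axis. Payload 10.2 kg.
Tool frame: the origin (TCP) lies at the very end of the fingers, on their centre line; the grasp point (between the pads) lies 19 mm behind it; x points along the fingers, y is the direction in which the jaws open and shut, and the axes are right-handed (so a half turn about x gives the same grasp; the last joint's range is limited). The gripper opens to 85 mm and grips with 20 to 120 N. Pads are 22 mm wide; open, the fingers measure 114 mm over their backs; the gripper's body (76 mm by 85 mm) begins 54 mm behind the grasp point. The pads swing forward as they close: fully open they stand 13 mm farther back than shut.
Start: joints at [-0.223, 0.313, 1.498, -0, 1.331, -0.223], TCP at [0.525, -0, 0.198] pointing down, gripper open.
Joint ranges: [-2.94, 2.94], [-0.97, 2.17], [0.19, 2.56], [-1.23, 4.37], [0.02, 3.11], [-2.88, 2.88]. Speed limits (rad/s): [2.39, 2.39, 3.01, 3.14, 3.14, 3.14].

INTERFACE

Orientations are given as a 3x3 rotation matrix whose columns are the frame's x, y, z axes.
In Python, from station import readout, get_image, order gives the robot as it stands.
- The arm moves only by the tool play_rows, never from a script. Its argument "steps" is one flat list of numbers, 7 for each row, row after row: the shift along the tool's x, y, z each as a share of 0.075 m, from -1 to 1, then the turn, a rotation vector about the tool's x, y, z each as a share of 120 degrees, from -1 to 1, then the gripper's target within -1 to 1 (fully open at 1, half-way at 0, shut at -1). A call has exactly 8 rows; each row shifts and turns the commanded pose from where the row before left it, along the tool's axes as they then stand; what a row does not reach is not made up. A row lasts 1/12 s, in which the tool goes at most 41.7 mm and 7.16 degrees, less where a joint would pass 70% of its speed; a pose out of reach is approached as far as the arm can. A call with a number of a shift or a turn outside -1 to 1 is refused whole. A call with a gripper value outside its range is refused whole. The fingers move at their own pace and stop on an object; the grip force is fixed at half the most. Time passes only in rows, so rows that do not move let the fingers close, or fill a call up. It gives the time, the measured TCP pose, the force and the opening at its end, in the units of the state.
- readout.observe(): the state, without advancing time (a new reading comes with each control period).
- get_image(name): name is "scene" or "side" or "wrist"; returns a dict with "image" (420x560x3 uint8, blue, green, red), "depth" (420x560 float32, m along the optical axis (not along the pixel's ray), 0 where there is no reading), "vfov" (degrees; the focal length in pixels is half the picture's height over the tangent of half this angle, whatever the lens; pixels are square), "cx", "cy" (the principal point, pixels), "rvec" (rotation vector, rad) and "tvec" (3), from world to camera coordinates, as OpenCV has them. Camera axes: x right, y down, z forward; pixel columns grow to the right and rows downward; lengths in m; the calibration is good to about 2 mm. A picture is of the moment at which its call begins.
- order.hand_in(): hands the job in, once; it reports no verdict.
The state is a dict: "t": time; "joint_positions": joint angles; "qd": joint speeds; "joint_torque": joint torques, N m; "eef_pos": TCP position; "tool_rot": TCP orientation; "wrist_force": force on the tool from outside, world axes, zero at the start; "torque": the same for the moment, N m; "width": opening from 0.0 (shut) to 1.0 (fully open).
Only numpy, scipy, OpenCV 4.12 (cv2) and the standard library are available. Lean on these libraries where they do the work, as an engineer would, in place of code of your own. Each camera call takes 0.05 s, during which the arm holds its last target. There are 200 camera calls.

## Working session

There is one attempt and no reset: what is moved stays moved. The work goes in short steps, Python scripts to look and compute and a tool call to move; the robot and the scene stay as the last step left them, time stands still between calls to the robot, and variables do not carry over. Pictures are saved under pics/ and viewed, about 8 in all and at most 12, crops included, and the job is handed in when it is done.

Besides the shell and the picture viewer there is one more tool, called after "Request:" as name(argument=value, ...) on one line, values as JSON. play_rows: Moves the arm, as the interface text tells. Its arguments: {"type":"object","properties":{"steps":{"type":"array","items":{"type":"number","minimum":-1,"maximum":1}}},"required":["steps"]}

```bash
mkdir -p pics; ls; cat > h.py <<'E'
import numpy as np,cv2
from station import readout,get_image,order
def cam(n):
    d=get_image(n);h=d["image"].shape[0];f=h/2/np.tan(np.radians(d["vfov"])/2)
    R=cv2.Rodrigues(np.array(d["rvec"],float))[0];t=np.array(d["tvec"],float).ravel()
    return d,f,R,t
def pts(c):
    d,f,R,t=c;Z=d["depth"];v,u=np.indices(Z.shape)
    P=np.stack([(u-d["cx"])/f*Z,(v-d["cy"])/f*Z,Z],-1)
    W=(P-t)@R;W[Z<=0]=np.nan
    return W
def ray(c,u,v,z):
    d,f,R,t=c;r=R.T@np.array([(u-d["cx"])/f,(v-d["cy"])/f,1]);o=-R.T@t
    return o+r*(z-o[2])/r[2]
def proj(c,p):
    d,f,R,t=c;q=R@np.array(p)+t;return q[0]/q[2]*f+d["cx"],q[1]/q[2]*f+d["cy"]
E
python3 - <<'E'
from h import *
for n in("scene","side"):
    c=cam(n);cv2.imwrite(f"pics/{n}0.png",c[0]["image"]);np.savez(f"{n}0.npz",W=pts(c),im=c[0]["image"]);print(n,-c[2].T@c[3])
print(readout.observe())
E
```

```text
pics
scene [0.98074253 0.59354566 0.72462777]
side [0.20223708 0.93602092 0.71061072]
{'t': 0.1, 'joint_positions': array([-2.23402417e-01,  3.13374672e-01,  1.49831691e+00,  2.04867894e-05,
        1.33098993e+00, -2.23398929e-01]), 'qd': array([-9.43234486e-05, -7.17821448e-04, -6.54047265e-04,  1.82395826e-03,
       -2.46288205e-06, -2.33151616e-04]), 'joint_torque': array([ 2.30574413e-03, -4.12899542e+01, -2.60142785e+01, -1.81123951e-04,
        3.02137116e-03,  1.15447833e-05]), 'eef_pos': array([5.24755179e-01, 4.80690346e-05, 1.97918873e-01]), 'tool_rot': array([[-1.05738847e-03,  9.99999441e-01, -8.50241975e-06],
       [ 2.60640754e-04, -8.22682554e-06, -9.99999966e-01],
       [-9.99999407e-01, -1.05739065e-03, -2.60631910e-04]]), 'wrist_force': array([-0.04975618,  0.2796122 , -0.26905676]), 'torque': array([-0.02148551,  0.0212013 , -0.02482224]), 'width': 1.0005696374929927}
```

View pics/scene0.png

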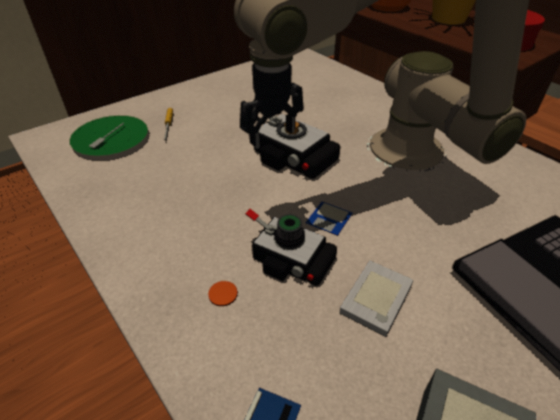

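View pics/side0.png

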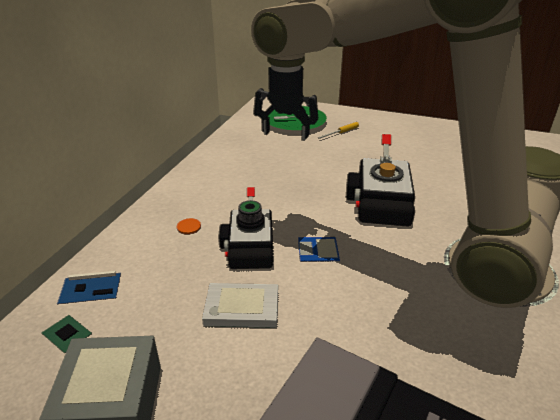

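The scene view shows the camera with the collar at (290,245), its red lever at (255,215), and a second camera without a collar at (297,140). The side view shows the same camera at (250,235), with its pad at (251,192). Next I measure both.

```bash
python3 - <<'E'
from h import *
for n,boxes in(("scene",[(235,325,200,285),(240,345,105,180)]),("side",[(215,280,180,270),(345,415,130,225)])):
    D=np.load(n+"0.npz");W,im=D["W"],D["im"];hsv=cv2.cvtColor(im,cv2.COLOR_BGR2HSV)
    for (u0,u1,v0,v1) in boxes:
        w=W[v0:v1,u0:u1].reshape(-1,3);s=hsv[v0:v1,u0:u1].reshape(-1,3)
        red=((s[:,0]<6)|(s[:,0]>174))&(s[:,1]>170)&(s[:,2]>110)
        r=w[red&(w[:,2]>.05)];print(n,"red",len(r),np.nanmedian(r,0),np.nanmin(r,0),np.nanmax(r,0))
        face=(abs(w[:,2]-.058)<.004)&(s[:,1]<60)&(s[:,2]>90)
        if face.sum()>20:
            (c,sz,a)=cv2.minAreaRect(w[face][:,:2].astype(np.float32));print(" face",face.sum(),c,sz,a,np.median(w[face][:,2]))
        for lo,hi in((.09,.104),(.104,.118)):
            m=(w[:,2]>lo)&(w[:,2]<hi)&~red;
            if m.sum()>10: print(" z",lo,m.sum(),np.median(w[m],0),w[m].min(0),w[m].max(0))
        print(" zhist",np.histogram(w[:,2],bins=np.arange(0,.15,.01))[0])
    m=(hsv[:,:,0]>5)&(hsv[:,:,0]<14)&(hsv[:,:,1]>200)&(abs(W[:,:,2]-.009)<.006)&(W[:,:,1]>0)
E
```

```text
scene red 69 [0.60995645 0.02632625 0.09005319] [0.59960029 0.01534973 0.08322948] [0.62081509 0.03776801 0.09743535]
 face 934 (0.5730399489402771, 0.11137773096561432) (0.09696611016988754, 0.13132204115390778) 22.870908737182617 0.05830453949133744
 z 0.09 142 [0.59391054 0.12975946 0.09648201] [0.55751977 0.0111976  0.09005075] [0.62305104 0.14054803 0.10399108]
 z 0.104 390 [0.57538823 0.11486841 0.10956257] [0.546637   0.08486176 0.10406088] [0.60039535 0.13975332 0.11266058]
 zhist [2359  178  191  281  751 1277  196  293  131  141  290  137    0    0]
scene red 4 [ 0.35488703 -0.07892067  0.05141378] [ 0.35298238 -0.08045292  0.05049013] [ 0.35665745 -0.07724547  0.05248008]
 z 0.09 105 [ 0.31640725 -0.24649615  0.09641642] [ 0.26275202 -0.27814829  0.09000297] [ 0.34540863 -0.15761214  0.10375405]
 z 0.104 11 [ 0.31589368 -0.25215918  0.10451216] [ 0.2863644  -0.26677146  0.10405242] [ 0.32338725 -0.1843141   0.10555174]
 zhist [1696  195  217  203  263  635  410  932  466   70   46    0    0    0]
side red 62 [0.60624368 0.02509424 0.09035073] [0.59448824 0.00995856 0.08424
[... 242 characters left out ...]
0.09011084] [0.61799663 0.14281527 0.10397133]
 z 0.104 269 [0.56910346 0.11667486 0.10894792] [0.54384412 0.08621523 0.10400082] [0.59798882 0.14104017 0.11255165]
 zhist [1258  158  179  269  650  941  101  184  125  124  255   57    0    0]
side red 91 [ 0.32789556 -0.32717584  0.12228896] [ 0.31265427 -0.34436854  0.05068835] [ 0.35495702 -0.06998347  0.13224037]
 z 0.09 219 [ 0.30675568 -0.20642587  0.09833154] [ 0.25706749 -0.3005321   0.09002994] [ 0.3392565  -0.1624417   0.10396742]
 z 0.104 87 [ 0.31440141 -0.26073137  0.10575411] [ 0.28269591 -0.31990485  0.10402216] [ 0.3380466  -0.17990206  0.11590958]
 zhist [1699  183  209  230  252  663  440 1025  596  127  156   44   57   12]
```

Request:
play_rows(steps=[0, 0.29, -0.056, 0, 0, 0, -1, 0, 0.29, -0.056, 0, 0, 0, -1, 0, 0.29, -0.056, 0, 0, 0, -1, 0, 0.285, -0.056, 0, 0, 0, -1, 0.22, 0, 0, 0, 0, 0, -1, 0.22, 0, 0, 0, 0, 0, -1, 0.22, 0, 0, 0, 0, 0, -1, 0.22, 0, 0, 0, 0, 0, -1])

```text
t: 0.77
eef_pos: [0.6114, 0.0169, 0.1311]
tool_rot: [[-0.001, 1.0, 0.0], [0.0, 0.0, -1.0], [-1.0, -0.001, -0.0]]
wrist_force: [-0.1, 0.5, -0.1]
width: -0.0
```

Request:
play_rows(steps=[0.1, 0, 0, 0, 0, 0, -1, 0, 0, 0, 0, 0, 0, -1, 0, 0, 0, 0, 0, 0, -1, 0, 0, 0, 0, 0, 0, -1, 0, 0, 0, 0, 0, 0, -1, 0, 0, 0, 0, 0, 0, -1, 0, 0, 0, 0, 0, 0, -1, 0, 0, 0, 0, 0, 0, -1])

```text
t: 1.43
eef_pos: [0.6117, 0.0168, 0.1252]
tool_rot: [[0.0, 1.0, -0.0], [-0.0, -0.0, -1.0], [-1.0, 0.0, 0.0]]
wrist_force: [0.5, -0.4, -0.6]
width: -0.003
```

```bash
python3 - <<'E'
from h import *
c=cam("side");cv2.imwrite("pics/side1.png",cv2.resize(c[0]["image"][130:280,190:330],None,fx=4,fy=4))
d=cam("wrist");cv2.imwrite("pics/w1.png",d[0]["image"])
E
```

```text
(no output)
```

View pics/side1.png

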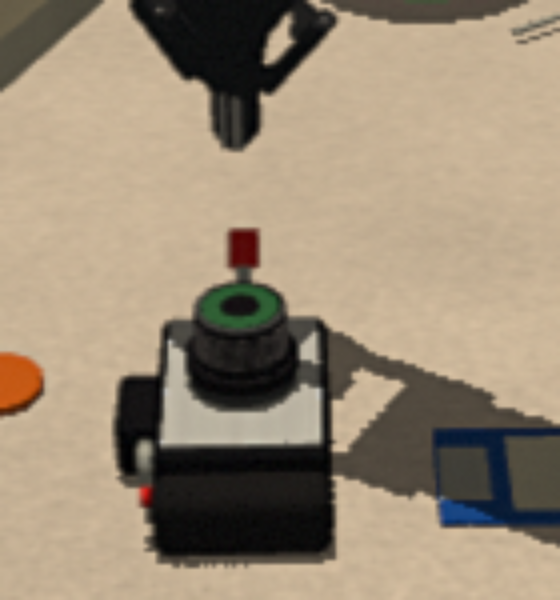

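The closed fingertips are at crop (235,145), in line above the red pad at (243,248). I press now.

Request:
play_rows(steps=[0.15, 0, 0, 0, 0, 0, -1, 0.15, 0, 0, 0, 0, 0, -1, 0.12, 0, 0, 0, 0, 0, -1, 0.08, 0, 0, 0, 0, 0, -1, 0.08, 0, 0, 0, 0, 0, -1, 0.08, 0, 0, 0, 0, 0, -1, 0.08, 0, 0, 0, 0, 0, -1, 0, 0, 0, 0, 0, 0, -1])

```text
t: 2.2
eef_pos: [0.6111, 0.0169, 0.068]
tool_rot: [[-0.002, 1.0, -0.0], [0.0, -0.0, -1.0], [-1.0, -0.002, -0.0]]
wrist_force: [-0.4, 0.3, 0.8]
width: -0.0
```

Request:
play_rows(steps=[0.03, 0, 0, 0, 0, 0, -1, 0.03, 0, 0, 0, 0, 0, -1, 0.02, 0, 0, 0, 0, 0, -1, 0, 0, 0, 0, 0, 0, -1, 0, 0, 0, 0, 0, 0, -1, 0, 0, 0, 0, 0, 0, -1, 0, 0, 0, 0, 0, 0, -1, 0, 0, 0, 0, 0, 0, -1])

```text
t: 2.87
eef_pos: [0.612, 0.0167, 0.0639]
tool_rot: [[0.001, 1.0, 0.0], [-0.0, 0.0, -1.0], [-1.0, 0.001, 0.0]]
wrist_force: [-0.8, -0.9, 5.5]
width: -0.001
```

```bash
python3 - <<'E'
from h import *
c=cam("side");cv2.imwrite("pics/side2.png",cv2.resize(c[0]["image"][130:280,190:330],None,fx=4,fy=4))
E
```

```text
(no output)
```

View pics/side2.png

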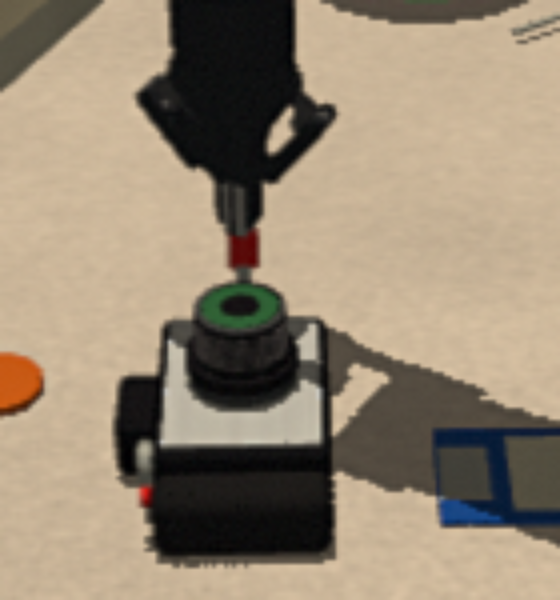

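```bash
cat > red.py <<'E'
from h import *
for n in("side","scene"):
    c=cam(n);W=pts(c);hsv=cv2.cvtColor(c[0]["image"],cv2.COLOR_BGR2HSV)
    r=((hsv[:,:,0]<6)|(hsv[:,:,0]>174))&(hsv[:,:,1]>140)&(hsv[:,:,2]>60)&(abs(W[:,:,0]-.608)<.04)&(abs(W[:,:,1]-.022)<.04)&(W[:,:,2]>.04)
    w=W[r];print(n,len(w),np.median(w,0),w.min(0),w.max(0)) if len(w) else print(n,0)
    k=(abs(W[:,:,0]-.615)<.05)&(abs(W[:,:,1]-.015)<.05)&(W[:,:,2]>.055)&(W[:,:,2]<.09)&~r
    w=W[k]; print(" nonred tip",len(w),np.median(w,0) if len(w) else 0, w.min(0) if len(w) else 0,w.max(0) if len(w) else 0)
E
python3 red.py
```

```text
side 49 [0.60468864 0.02591916 0.08912511] [0.59551131 0.01419009 0.08255367] [0.61355547 0.03861288 0.0948011 ]
 nonred tip 24 [0.5990808  0.03840511 0.08252874] [0.5671074  0.0269559  0.05514332] [0.61380022 0.04647166 0.08896721]
scene 23 [0.61358542 0.02979326 0.08898302] [0.59964232 0.02141312 0.08512866] [0.61987757 0.03726358 0.09430382]
 nonred tip 151 [0.60004864 0.05044356 0.07314044] [0.56580076 0.01708632 0.05608615] [0.62443975 0.06485028 0.08988956]
```

```bash
python3 - <<'E'
from h import *
c=cam("side")
for p in((.612,.0167,.064),(.612,.0167,.083),(.608,.026,.09),(.613,.013,.097),(.572,.113,.109)):print(p,proj(c,p))
d=cam("scene")
for p in((.612,.0167,.064),(.612,.0167,.083),(.608,.026,.09),(.613,.013,.097)):print(p,proj(d,p))
cv2.imwrite("pics/sc3.png",cv2.resize(d[0]["image"][150:290,210:350],None,fx=4,fy=4))
E
```

```text
(0.612, 0.0167, 0.064) (np.float64(249.72845308445545), np.float64(197.98082027717862))
(0.612, 0.0167, 0.083) (np.float64(249.49729864643726), np.float64(191.70709251737972))
(0.608, 0.026, 0.09) (np.float64(249.4360888746965), np.float64(191.47732932260976))
(0.613, 0.013, 0.097) (np.float64(249.52960327766615), np.float64(186.2260879276347))
(0.572, 0.113, 0.109) (np.float64(248.87367607443716), np.float64(205.95069540421))
(0.612, 0.0167, 0.064) (np.float64(249.09284709402166), np.float64(220.80954717230244))
(0.612, 0.0167, 0.083) (np.float64(248.66446157982057), np.float64(214.80533650538305))
(0.608, 0.026, 0.09) (np.float64(252.3516066750664), np.float64(213.99377287395598))
(0.613, 0.013, 0.097) (np.float64(247.02585372271693), np.float64(209.59386305516213))
```

View pics/sc3.png

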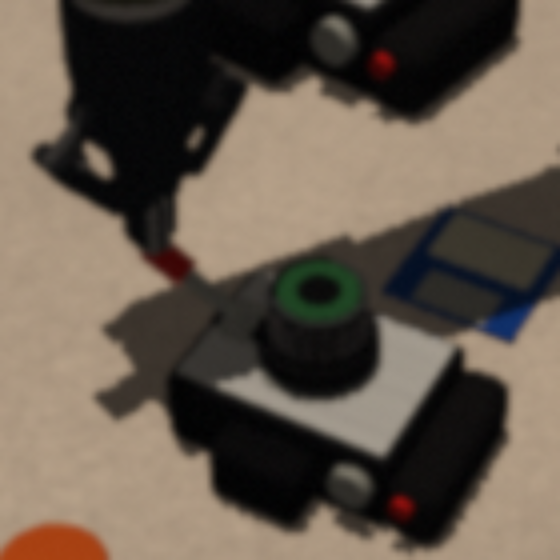

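```bash
python3 - <<'E'
from h import *
print(readout.observe()["eef_pos"],readout.observe()["wrist_force"])
for n in("side","scene","wrist"):
    c=cam(n);W=pts(c);hsv=cv2.cvtColor(c[0]["image"],cv2.COLOR_BGR2HSV)
    k=(abs(W[:,:,0]-.612)<.03)&(abs(W[:,:,1]-.014)<.03)&(W[:,:,2]>.05)&(W[:,:,2]<.2)
    k&=~((hsv[:,:,1]>120)&(hsv[:,:,2]>60))
    w=W[k];print(n,len(w))
    for z in np.arange(.06,.15,.01):
        q=w[(w[:,2]>=z)&(w[:,2]<z+.01)]
        if len(q):print("  %.2f"%z,len(q),np.median(q,0).round(4),q.min(0).round(3),q.max(0).round(3))
D=np.load("side0.npz");W=D["W"];k=(W[:,:,2]>.1)&(W[:,:,2]<.25)&(abs(W[:,:,0]-.525)<.08)&(abs(W[:,:,1])<.03);w=W[k];print("start minz",np.sort(w[:,2])[:10])
E
```

```text
[0.61195673 0.01664596 0.0638162 ] [-0.03431262 -2.16259749  5.68522408]
side 608
  0.07 3 [0.5966 0.0387 0.0794] [0.596 0.037 0.078] [0.602 0.044 0.08 ]
  0.08 9 [0.5991 0.0391 0.0822] [0.594 0.031 0.08 ] [0.604 0.044 0.083]
  0.09 6 [0.6092 0.0233 0.0989] [0.601 0.012 0.093] [0.619 0.026 0.1  ]
  0.10 34 [0.608  0.0232 0.1068] [0.599 0.01  0.1  ] [0.624 0.03  0.11 ]
  0.11 39 [0.6069 0.0239 0.1158] [0.598 0.01  0.111] [0.623 0.029 0.12 ]
  0.12 40 [0.6075 0.0235 0.1252] [0.598 0.009 0.12 ] [0.626 0.029 0.129]
  0.13 40 [0.6073 0.0259 0.134 ] [0.593 0.016 0.13 ] [0.634 0.031 0.14 ]
  0.14 81 [0.6138 0.0267 0.1461] [0.583 0.003 0.14 ] [0.642 0.034 0.15 ]
scene 688
  0.07 5 [0.598  0.0408 0.0786] [0.595 0.036 0.075] [0.608 0.041 0.079]
  0.08 36 [0.6067 0.0351 0.0858] [0.596 0.025 0.081] [0.619 0.044 0.09 ]
  0.09 26 [0.6122 0.022  0.0926] [0.6   0.016 0.09 ] [0.622 0.029 0.098]
  0.10 34 [0.6185 0.0247 0.1062] [0.602 0.006 0.1  ] [0.628 0.027 0.11 ]
  0.11 46 [0.6186 0.0227 0.1157] [0.602 0.007 0.11 ] [0.629 0.028 0.12 ]
  0.12 46 [0.6203 0.0228 0.125 ] [0.601 0.008 0.12 ] [0.629 0.0
[... 182 characters left out ...]
21 0.0434 0.0796] [0.596 0.042 0.079] [0.608 0.044 0.08 ]
  0.08 340 [0.6025 0.0406 0.083 ] [0.595 0.024 0.08 ] [0.619 0.044 0.089]
  0.09 27 [0.6185 0.0254 0.0932] [0.6   0.018 0.09 ] [0.622 0.029 0.1  ]
  0.10 447 [0.6142 0.0284 0.1065] [0.601 0.024 0.1  ] [0.627 0.029 0.11 ]
  0.11 753 [0.6137 0.0253 0.1152] [0.6   0.024 0.11 ] [0.628 0.03  0.12 ]
  0.12 847 [0.6141 0.0283 0.125 ] [0.6   0.024 0.12 ] [0.628 0.03  0.13 ]
  0.13 1140 [0.6137 0.0269 0.1349] [0.593 0.006 0.13 ] [0.635 0.031 0.14 ]
  0.14 3350 [0.6117 0.0295 0.1458] [0.582 0.006 0.14 ] [0.642 0.032 0.15 ]
start minz [0.24288543 0.24399185 0.244714   0.24479313 0.2458063  0.24607671
 0.24627858 0.24631477 0.24633193 0.24686317]
```

The depth data shows the fingertips about 32 mm above the reported TCP, in both the start pose and this one. So the fingers are only just touching the pad and the lever is still up. I apply that offset and keep pressing in stages, watching the force.

Request:
play_rows(steps=[0.06, 0, 0, 0, 0, 0, -1, 0.06, 0, 0, 0, 0, 0, -1, 0.06, 0, 0, 0, 0, 0, -1, 0.05, 0, 0, 0, 0, 0, -1, 0.05, 0, 0, 0, 0, 0, -1, 0.04, 0, 0, 0, 0, 0, -1, 0, 0, 0, 0, 0, 0, -1, 0, 0, 0, 0, 0, 0, -1])

```text
t: 3.93
eef_pos: [0.6113, 0.017, 0.0389]
tool_rot: [[-0.001, 1.0, 0.0], [0.0, 0.0, -1.0], [-1.0, -0.001, -0.0]]
wrist_force: [0.2, 0.2, 0.5]
width: -0.001
```

```bash
python3 red.py; python3 -c "
from h import *
print(readout.observe()['wrist_force'])"
```

```text
side 18 [0.60831134 0.0151619  0.06265916] [6.01021543e-01 4.99103731e-04 5.97790360e-02] [0.61985055 0.02129702 0.06568709]
 nonred tip 61 [0.60636714 0.02366968 0.08206415] [ 0.56624211 -0.00133588  0.05958473] [0.62485182 0.04674357 0.08999406]
scene 7 [0.62221894 0.01069083 0.06193532] [0.60446523 0.00743885 0.05993254] [0.62416175 0.02148471 0.06429871]
 nonred tip 220 [0.60868712 0.02925317 0.06360365] [0.56625262 0.00128664 0.05518495] [0.62770384 0.06497951 0.08972444]
[-0.33389669  0.53696881 -0.09357305]
```

The lever has clicked down: the pad is now at z≈0.063 and the force is near zero. I rise and move over the collar.

Request:
play_rows(steps=[-0.2, 0, 0, 0, 0, 0, -1, -0.25, 0, 0, 0, 0, 0, -1, -0.25, 0, 0, 0, 0, 0, -1, -0.25, 0, 0, 0, 0, 0, -1, -0.1, 0, 0, 0, 0, 0, 0, 0, -0.175, -0.427, 0, 0, 0, 1, 0, -0.175, -0.427, 0, 0, 0, 1, 0, -0.175, -0.427, 0, 0, 0, 1])

```text
t: 4.7
eef_pos: [0.5714, 0.1137, 0.1177]
tool_rot: [[-0.0, 1.0, -0.001], [0.0, -0.001, -1.0], [-1.0, -0.0, -0.0]]
wrist_force: [1.1, 1.3, -0.4]
width: 0.562
```

Request:
play_rows(steps=[0, 0, 0, -0.058, 0, 0, 1, 0, 0, 0, -0.058, 0, 0, 1, 0, 0, 0, -0.058, 0, 0, 1, 0, 0, 0, -0.058, 0, 0, 1, 0, 0, 0, -0.058, 0, 0, 1, 0, 0, 0, -0.058, 0, 0, 1, 0, 0, 0, -0.058, 0, 0, 1, 0, 0, 0, -0.058, 0, 0, 1])

```text
t: 5.37
eef_pos: [0.572, 0.1129, 0.1176]
tool_rot: [[-0.001, 0.559, 0.829], [0.0, 0.829, -0.559], [-1.0, -0.0, -0.001]]
wrist_force: [-0.2, -0.4, -1.0]
width: 0.999
```

Request:
play_rows(steps=[0, 0, 0, -0.058, 0, 0, 1, 0, 0, 0, -0.058, 0, 0, 1, 0, 0, 0, 0, 0, 0, 1, 0, 0, 0, 0, 0, 0, 1, 0, 0, 0, 0, 0, 0, 1, 0, 0, 0, 0, 0, 0, 1, 0, 0, 0, 0, 0, 0, 1, 0, 0, 0, 0, 0, 0, 1])

```text
t: 6.03
eef_pos: [0.5722, 0.1129, 0.1181]
tool_rot: [[-0.0, 0.35, 0.937], [-0.0, 0.937, -0.35], [-1.0, -0.0, -0.0]]
wrist_force: [-0.3, -0.0, 0.7]
width: 0.996
```

```bash
python3 red.py; python3 - <<'E'
from h import *
o=readout.observe();print(o["eef_pos"],o["tool_rot"].round(3),o["joint_positions"].round(3))
c=cam("wrist");cv2.imwrite("pics/w4.png",c[0]["image"]);W=pts(c)
print("tcp px",proj(c,(.572,.113,.109)),proj(c,o["eef_pos"]))
k=(abs(W[:,:,2]-.109)<.004)&(np.hypot(W[:,:,0]-.572,W[:,:,1]-.113)<.045)
(ctr,r)=cv2.minEnclosingCircle(W[k][:,:2].astype(np.float32));print("collar",k.sum(),ctr,r)
for n in("side","scene"):
    W=pts(cam(n));k=(abs(W[:,:,0]-.572)<.1)&(abs(W[:,:,1]-.113)<.09)&(W[:,:,2]>.125);w=W[k];print(n,"fingers minz",np.sort(w[:,2])[:400:80])
E
```

```text
side 30 [0.61019255 0.01249343 0.06260377] [0.59975338 0.00083248 0.06061412] [0.62125213 0.01968433 0.0650149 ]
 nonred tip 7 [0.61784421 0.0210008  0.060673  ] [0.56635524 0.00783634 0.05649452] [0.62347555 0.04659587 0.06272255]
scene 70 [0.61390927 0.0175631  0.06302216] [0.60247391 0.00214488 0.05814066] [0.6256416  0.0576511  0.38208975]
 nonred tip 133 [0.60191898 0.04771239 0.06223308] [ 0.56502215 -0.00120971  0.05625951] [0.62724214 0.06486318 0.0765552 ]
[0.57225313 0.1128572  0.11813169] [[-0.     0.349  0.937]
 [ 0.     0.937 -0.349]
 [-1.     0.    -0.   ]] [-0.006  0.51   1.426  0.     1.206 -1.22 ]
tcp px (np.float64(276.2886227348025), np.float64(236.3247537994135)) (np.float64(276.08858774826734), np.float64(242.87872957797947))
collar 6274 (0.5723752975463867, 0.11520039290189743) 0.02775323949754238
side fingers minz [0.16300893 0.17737024 0.18903325 0.19887425 0.21147118]
scene fingers minz [0.1623745  0.17863404 0.18882907 0.20938855 0.21807741]
```

View pics/w4.png

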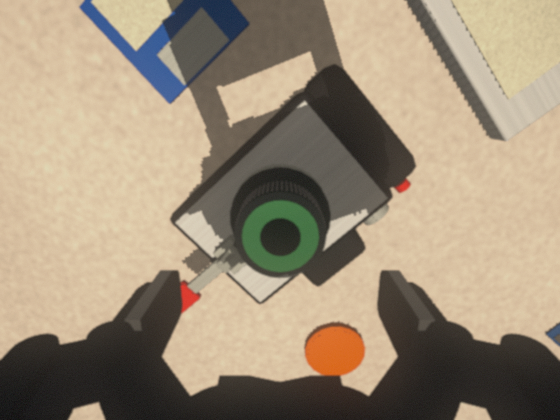

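The wrist view shows the collar centred between the open fingers at (280,232), and the lever down with its pad at (188,296). I descend over the collar and grip.

Request:
play_rows(steps=[0.16, 0.01, 0, 0, 0, 0, 1, 0.16, 0, 0, 0, 0, 0, 1, 0.16, 0, 0, 0, 0, 0, 1, 0.14, 0, 0, 0, 0, 0, 1, 0.12, 0, 0, 0, 0, 0, 1, 0.1, 0, 0, 0, 0, 0, 1, 0.08, 0, 0, 0, 0, 0, 1, 0.02, 0, 0, 0, 0, 0, 1])

```text
t: 6.95
eef_pos: [0.5721, 0.1136, 0.0467]
tool_rot: [[-0.001, 0.349, 0.937], [0.0, 0.937, -0.349], [-1.0, -0.0, -0.001]]
wrist_force: [0.7, -0.4, -0.4]
width: 0.999
```

```bash
python3 - <<'E'
from h import *
o=readout.observe();print(o["eef_pos"],o["wrist_force"])
a=cam("side");b=cam("scene")
A=cv2.resize(a[0]["image"][150:270,200:300],None,fx=4,fy=5);B=cv2.resize(b[0]["image"][170:290,240:340],None,fx=4,fy=5)
cv2.imwrite("pics/g5.png",np.hstack([cv2.resize(A,(400,480)),cv2.resize(B,(400,480))]))
E
```

```text
[0.57214843 0.11355198 0.04668148] [ 0.71196193 -0.4438348  -0.36353556]
```

View pics/g5.png

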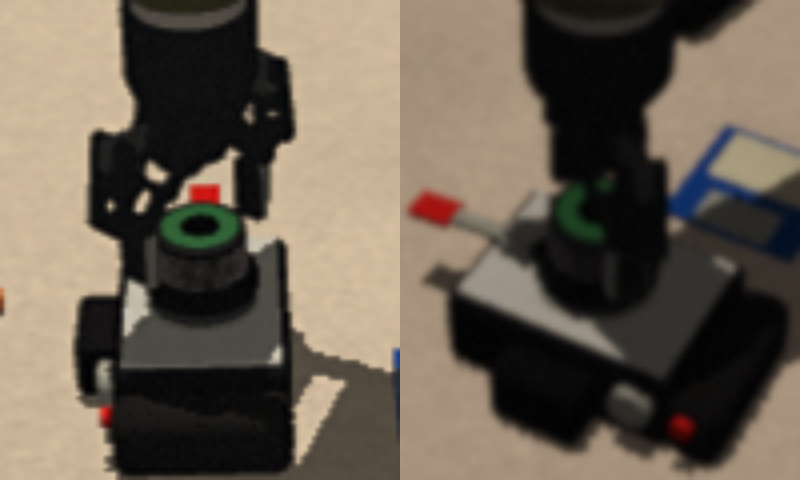

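```bash
python3 - <<'E'
from h import *
o=readout.observe();p=o["eef_pos"];j=o["tool_rot"][:,1]
for n in("side","scene","wrist"):
    W=pts(cam(n));d=W-p;a=d@j;b=d@o["tool_rot"][:,2];z=W[:,:,2]
    for lo,hi in((.078,.088),(.088,.1),(.1,.115),(.118,.13),(.13,.15)):
        for s in(1,-1):
            k=(z>lo)&(z<hi)&(s*a>.03)&(s*a<.075)&(abs(b)<.03)
            if k.sum()>3:print(n,lo,hi,s,k.sum(),"jaw",a[k].min().round(3),a[k].max().round(3),"tz",b[k].min().round(3),b[k].max().round(3),"zmin",z[k].min().round(4))
    k=(abs(a)<.03)&(abs(b)<.03)&(z>.112)&(z<.2);print(n,"body over collar minz",np.sort(z[k])[:5])
E
```

```text
side 0.088 0.1 1 11 jaw 0.042 0.052 tz -0.011 0.004 zmin 0.0937
side 0.088 0.1 -1 18 jaw -0.049 -0.042 tz -0.011 0.011 zmin 0.0904
side 0.1 0.115 1 50 jaw 0.042 0.059 tz -0.012 0.005 zmin 0.1003
side 0.1 0.115 -1 47 jaw -0.053 -0.04 tz -0.013 0.012 zmin 0.1002
side 0.118 0.13 1 39 jaw 0.043 0.058 tz -0.013 0.006 zmin 0.1181
side 0.118 0.13 -1 38 jaw -0.051 -0.042 tz -0.011 0.011 zmin 0.1184
side 0.13 0.15 1 107 jaw 0.031 0.074 tz -0.014 0.012 zmin 0.1306
side 0.13 0.15 -1 92 jaw -0.074 -0.033 tz -0.014 0.012 zmin 0.1306
side body over collar minz [0.11207147 0.15145263 0.15195656 0.15363007 0.15401966]
scene 0.088 0.1 1 5 jaw 0.043 0.049 tz 0.002 0.013 zmin 0.0933
scene 0.088 0.1 -1 12 jaw -0.044 -0.042 tz -0.002 0.011 zmin 0.095
scene 0.1 0.115 1 48 jaw 0.042 0.057 tz -0.009 0.014 zmin 0.1002
scene 0.1 0.115 -1 33 jaw -0.046 -0.042 tz -0.001 0.014 zmin 0.1
scene 0.118 0.13 1 26 jaw 0.042 0.058 tz -0.002 0.014 zmin 0.1182
scene 0.118 0.13 -1 20 jaw -0.046 -0.041 tz 0.004 0.014 zmin 0.1185
scene 0.13 0.15 1 80 jaw 0.037 0.075 tz -0.009 0.016 zmin 0.1305
scene 0.13 0.15 -1 23 jaw -0.07
[... 161 characters left out ...]
.017 0.006 zmin 0.078
wrist 0.078 0.088 -1 79 jaw -0.035 -0.03 tz -0.011 0.03 zmin 0.078
wrist 0.088 0.1 1 191 jaw 0.044 0.051 tz -0.01 0.013 zmin 0.0943
wrist 0.088 0.1 -1 196 jaw -0.047 -0.04 tz -0.01 0.012 zmin 0.0942
wrist 0.1 0.115 1 1166 jaw 0.044 0.058 tz -0.01 0.013 zmin 0.1
wrist 0.1 0.115 -1 1181 jaw -0.055 -0.04 tz -0.01 0.013 zmin 0.1
wrist 0.118 0.13 1 1227 jaw 0.044 0.059 tz -0.01 0.013 zmin 0.118
wrist 0.118 0.13 -1 1222 jaw -0.055 -0.04 tz -0.01 0.014 zmin 0.118
wrist 0.13 0.15 1 5964 jaw 0.038 0.075 tz -0.013 0.014 zmin 0.13
wrist 0.13 0.15 -1 6190 jaw -0.073 -0.035 tz -0.013 0.015 zmin 0.13
wrist body over collar minz [0.11202422 0.11240334 0.15262396 0.15306362 0.15310211]
```

The depth shows the open tips at z≈0.092 straddling the collar at ±42 mm, so the geometry is right. I close the gripper.

Request:
play_rows(steps=[0, 0, 0, 0, 0, 0, -1, 0, 0, 0, 0, 0, 0, -1, 0, 0, 0, 0, 0, 0, -1, 0, 0, 0, 0, 0, 0, -1, 0, 0, 0, 0, 0, 0, -1, 0, 0, 0, 0, 0, 0, -1, 0, 0, 0, 0, 0, 0, -1, 0, 0, 0, 0, 0, 0, -1])

```text
t: 7.87
eef_pos: [0.5731, 0.1136, 0.0482]
tool_rot: [[0.002, 0.349, 0.937], [-0.0, 0.937, -0.349], [-1.0, 0.001, 0.001]]
wrist_force: [2.1, 0.6, 5.4]
width: 0.619
```

Request:
play_rows(steps=[0, 0, 0, 0.03, 0, 0, -1, 0, 0, 0, 0.03, 0, 0, -1, 0, 0, 0, 0.03, 0, 0, -1, 0, 0, 0, 0.03, 0, 0, -1, 0, 0, 0, 0.025, 0, 0, -1, 0, 0, 0, 0.02, 0, 0, -1, 0, 0, 0, 0, 0, 0, -1, 0, 0, 0, 0, 0, 0, -1])

```text
t: 8.53
eef_pos: [0.5721, 0.1134, 0.0471]
tool_rot: [[-0.001, 0.644, 0.765], [-0.0, 0.765, -0.644], [-1.0, -0.001, -0.001]]
wrist_force: [0.1, -1.6, -1.6]
width: 0.612
```

Request:
play_rows(steps=[0.02, 0, 0, 0.01, 0, 0, -1, 0.01, 0, 0, 0.02, 0, 0, -1, 0, 0, 0, 0.02, 0, 0, -1, 0, 0, 0, 0.02, 0, 0, -1, 0, 0, 0, 0.02, 0, 0, -1, 0, 0, 0, 0.02, 0, 0, -1, 0, 0, 0, 0, 0, 0, -1, 0, 0, 0, 0, 0, 0, -1])

```text
t: 9.2
eef_pos: [0.5722, 0.1136, 0.045]
tool_rot: [[-0.001, 0.802, 0.597], [0.0, 0.597, -0.802], [-1.0, -0.001, -0.001]]
wrist_force: [-0.3, -0.5, -2.1]
width: 0.612
```

```bash
cat > st.py <<'E'
from h import *
o=readout.observe();j=o["tool_rot"][:,1];print(o["t"],o["eef_pos"].round(4),"jaw",np.degrees(np.arctan2(j[1],j[0])).round(1),"F",o["wrist_force"].round(1),"M",o["torque"].round(2),o["width"].round(3))
for n in("wrist",):
    c=cam(n);W=pts(c);hsv=cv2.cvtColor(c[0]["image"],cv2.COLOR_BGR2HSV)
    k=(hsv[:,:,0]>45)&(hsv[:,:,0]<90)&(hsv[:,:,1]>80)&(np.hypot(W[:,:,0]-.572,W[:,:,1]-.113)<.03)&(W[:,:,2]>.09)&(W[:,:,2]<.12)
    if k.sum()>5:
        w=W[k];print(n,k.sum(),"glass z",np.median(w[:,2]).round(4));A=np.c_[w[:,:2]-w[:,:2].mean(0),np.ones(len(w))];print(" tilt",np.linalg.lstsq(A,w[:,2],rcond=None)[0].round(3))
    b=(abs(W[:,:,2]-.06)<.006)&(hsv[:,:,1]<60)&(hsv[:,:,2]>90);print(" face z",np.median(W[b][:,2]).round(4),b.sum())
E
python3 st.py
```

```text
Traceback (most recent call last):
  File "st.py", line 2, in <module>
    o=readout.observe();j=o["tool_rot"][:,1];print(o["t"],o["eef_pos"].round(4),"jaw",np.degrees(np.arctan2(j[1],j[0])).round(1),"F",o["wrist_force"].round(1),"M",o["torque"].round(2),o["width"].round(3))
                                                                                                                                                                                        ^^^^^^^^^^^^^^^^
AttributeError: 'float' object has no attribute 'round'
```

```bash
sed -i 's/o\["width"\].round(3)/round(o["width"],3)/' st.py; python3 st.py
```

```text
9.2 [0.5722 0.1136 0.045 ] jaw 36.7 F [-0.3 -0.5 -2.1] M [-0.08  0.01  0.02] 0.612
wrist 6890 glass z 0.1067
 tilt [-0.001  0.002  0.107]
 face z 0.0586 17977
```

Request:
play_rows(steps=[0.01, 0, 0, 0, 0, 0, -1, 0.01, 0, 0, 0, 0, 0, -1, 0.01, 0, 0, 0, 0, 0, -1, 0, 0, 0, 0, 0, 0, -1, 0, 0, 0, 0, 0, 0, -1, 0, 0, 0, 0, 0, 0, -1, 0, 0, 0, 0, 0, 0, -1, 0, 0, 0, 0, 0, 0, -1])

```text
t: 9.92
eef_pos: [0.5725, 0.1136, 0.0432]
tool_rot: [[-0.0, 0.803, 0.596], [-0.0, 0.596, -0.803], [-1.0, -0.0, -0.0]]
wrist_force: [-3.1, -0.3, 1.9]
width: 0.614
```

```bash
python3 st.py
```

```text
9.9167 [0.5725 0.1136 0.0432] jaw 36.6 F [-3.1 -0.3  1.9] M [-0.14  0.43  0.02] 0.614
wrist 6886 glass z 0.1049
 tilt [-0.001  0.001  0.105]
 face z 0.0586 18446
```

The collar's glass has come down about 5 mm and stayed level, and the push is now about 2 N, so it has dropped over the pins. I push it home.

Request:
play_rows(steps=[0.02, 0, 0, 0, 0, 0, -1, 0.02, 0, 0, 0, 0, 0, -1, 0.02, 0, 0, 0, 0, 0, -1, 0.02, 0, 0, 0, 0, 0, -1, 0.01, 0, 0, 0, 0, 0, -1, 0, 0, 0, 0, 0, 0, -1, 0, 0, 0, 0, 0, 0, -1, 0, 0, 0, 0, 0, 0, -1])

```text
t: 10.63
eef_pos: [0.5727, 0.1135, 0.0394]
tool_rot: [[0.001, 0.803, 0.596], [-0.0, 0.596, -0.803], [-1.0, 0.001, 0.001]]
wrist_force: [-14.6, -2.3, 29.2]
width: 0.614
```

```bash
python3 st.py
```

```text
10.6333 [0.5727 0.1135 0.0394] jaw 36.6 F [-14.6  -2.3  29.2] M [-0.38  2.49  0.02] 0.614
wrist 6920 glass z 0.1012
 tilt [-0.001  0.002  0.101]
 face z 0.0586 19383
```

Request:
play_rows(steps=[0, -0.007, -0.005, 0, 0, 0, -1, 0, -0.007, -0.005, 0, 0, 0, -1, 0, -0.007, -0.005, 0, 0, 0, -1, 0, 0, 0, 0, 0, 0, -1, 0, 0, 0, 0, 0, 0, -1, 0, 0, 0, 0, 0, 0, -1, 0, 0, 0, 0, 0, 0, -1, 0, 0, 0, 0, 0, 0, -1])

```text
t: 11.35
eef_pos: [0.5728, 0.1135, 0.0394]
tool_rot: [[0.006, 0.803, 0.596], [-0.0, 0.596, -0.803], [-1.0, 0.005, 0.004]]
wrist_force: [-3.3, -1.5, 23.1]
width: 0.615
```

```bash
python3 st.py; python3 red.py; python3 - <<'E'
from h import *
for n in("side","scene"):
    D=np.load(n+"0.npz");c=cam(n);hs=[]
    for W,im in((D["W"],D["im"]),(pts(c),c[0]["image"])):
        h=cv2.cvtColor(im,cv2.COLOR_BGR2HSV);k=(h[:,:,0]>45)&(h[:,:,0]<90)&(h[:,:,1]>60)&(np.hypot(W[:,:,0]-.572,W[:,:,1]-.113)<.025)&(W[:,:,2]>.09)&(W[:,:,2]<.115)
        print(n,k.sum(),np.median(W[k],0).round(4))
a=cam("side");b=cam("scene")
cv2.imwrite("pics/f6.png",np.hstack([cv2.resize(a[0]["image"][150:270,200:300],(400,480)),cv2.resize(b[0]["image"][170:290,240:340],(400,480))]))
E
```

```text
11.35 [0.5728 0.1135 0.0394] jaw 36.6 F [-3.3 -1.5 23.1] M [-0.23  0.89  0.01] 0.615
wrist 6886 glass z 0.1012
 tilt [0.003 0.003 0.101]
 face z 0.0586 19374
side 41 [0.61002096 0.01435766 0.06219116] [5.97682991e-01 9.37016498e-05 5.95842288e-02] [0.62272963 0.03150116 0.06471387]
 nonred tip 19 [0.60601845 0.02963229 0.06081086] [0.59697768 0.00585338 0.0584074 ] [0.62437548 0.03428426 0.06462421]
scene 72 [0.61382884 0.016716   0.06301143] [0.59289946 0.00351311 0.05960709] [0.62522151 0.05436959 0.36900616]
 nonred tip 124 [0.60273044 0.04838126 0.06191892] [ 0.56613162 -0.00166036  0.0550418 ] [0.62739525 0.06495442 0.07608425]
side 142 [0.5708 0.1142 0.1092]
side 158 [0.5707 0.1153 0.1003]
scene 240 [0.5736 0.1139 0.1099]
scene 91 [0.5644 0.126  0.1007]
```

View pics/f6.png

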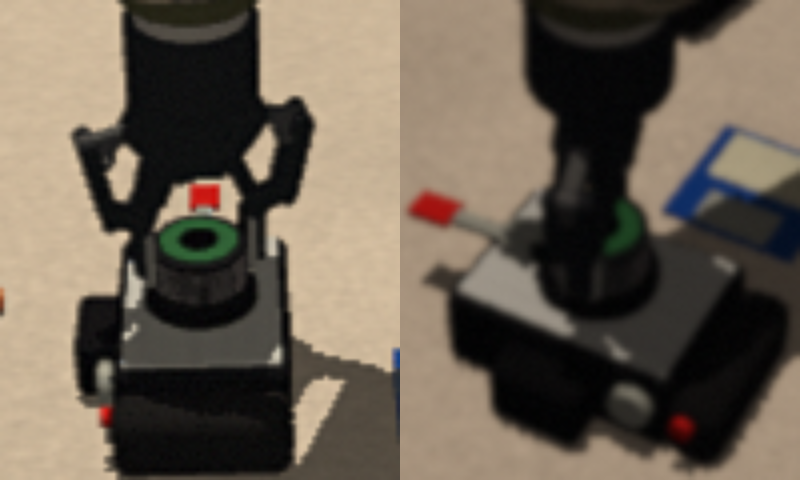

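The glass is 9 mm lower in both views and level. The lever is down, and the fingers touch only the collar. I hand in.

```bash
python3 -c "
from h import *
print(order.hand_in())"
```

```text
the job is handed in; nothing more can be done
None
```

I pressed the lever down until it clicked and stayed. I then gripped the collar, turned it about 33° clockwise until it dropped over the pins, pushed it home, and handed in while still gripping it. The hand-in gave no verdict.

**Last checks before hand-in:**
- **Collar height:** it is 8.9–9.2 mm lower than at the start in both fixed views, against the 9 mm expected.
- **Collar tilt:** about 0.004 rad.
- **Push:** about 23 N downward, with a sideways force of about 3–4 N left after I eased off a 15 N side load.
- **Lever:** the pad is at z ≈ 0.063 m, where it should be when down.
- **Contact:** I saw no contact other than with the collar; the fingertips were estimated at z ≈ 0.077 m, above both the camera face and the flange.
- **Bystanders:** the hand did not go near the disk drive, lens cap or diskette. I did not measure their final positions.

**One disagreement:** the reported TCP height was about 32 mm lower than where the cameras showed the fingertips. My first press therefore stopped as it touched the pad, and I corrected for this afterwards using the depth images and the force reading.

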